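# Half-light reading on the light-sensor bench

## Robot

A 7-joint arm with a two-finger parallel gripper is mounted at the origin on the work surface. World frame = base frame: x ahead of the robot, y to its left, z up, the work surface at z = 0. Lengths are in m, angles in rad, forces in N, time in s.
With the tool pointing down it reaches from about 0.4 to 0.875 m from the base axis. Payload 4.4 kg.
Tool frame: the origin (TCP) lies where the fingers leave the gripper's body, on its centre line; the fingertips stand 73 mm ahead of it and the grasp point (between the pads) lies 54 mm ahead of it; z points along the fingers, y is the line along which they close (so a half turn about z gives the same grasp; the last joint's range is limited). The gripper opens to 85 mm and grips with 20 to 120 N. Pads are 22 mm wide; open, the fingers measure 114 mm over their backs; the gripper's body (76 mm by 85 mm) begins 54 mm behind the grasp point. The pads swing forward as they close: fully open they stand 13 mm farther back than shut.
Start: joints at [1.151, 0.628, 0.038, 1.517, -0.027, 0.996, -0.02], TCP at [0.225, -0.61, 0.304] pointing down, gripper open.
Joint ranges: [-3.06, 3.06], [-0.37, 2.12], [-1.25, 1.32], [0.18, 2.47], [-1.1, 4.24], [0.23, 1.98], [-2.94, 2.94]. Speed limits (rad/s): [2.57, 2.57, 3.14, 3.14, 3.14, 3.14, 3.14].

## Interface

Orientations are given as a rotation vector (axis times angle).
In Python, from station import * gives the robot as it stands.
- The arm moves only by the tool apply_moves, never from a script. Its argument "motion" is a list of rows, each a list of 4 numbers: the shift along the tool's x, y, z in mm, then the turn about the tool's z in degrees. A call has 1 to 5 rows; each row shifts and turns the commanded pose from where the row before left it, along the tool's axes as they then stand; what a row does not reach is not made up. A row lasts 1/10 s, in which the tool goes at most 50 mm and 8.59 degrees, less where a joint would pass 70% of its speed; a pose out of reach is approached as far as the arm can. A call is refused whole if a number of a shift passes 50 or a number of a turn 8.59, either way. A call with a gripper value outside its range is refused whole. "grip" is the finger opening in mm, from 0 to 85.4, set as the call begins (left out, the last holds). The fingers move at their own pace and stop on an object; the grip force is fixed at half the most. Time passes only in rows, so rows that do not move let the fingers close. It gives the time, the measured TCP pose, the force, the opening and the grip force at its end, in the units of the state.
- get_obs(): the state, without advancing time (a new reading comes with each control period).
- get_image(name): name is "side" or "top"; returns a dict with "img" (420x560x3 uint8, blue, green, red), "z_map" (420x560 float32, m along the optical axis (not along the pixel's ray), 0 where there is no reading), "vfov" (degrees; the focal length in pixels is half the picture's height over the tangent of half this angle, whatever the lens; pixels are square), "cx", "cy" (the principal point, pixels), "R" (3x3) and "t" (3): a world point X has camera coordinates R X + t. Camera axes: x right, y down, z forward; pixel columns grow to the right and rows downward; lengths in m; the calibration is good to about 2 mm. A picture is of the moment at which its call begins.
- job_done(): hands the job in; it is judged then, once.
The state is a dict: "t": time; "joint_pos": joint angles; "qd": joint speeds; "joint_efforts": joint torques, N m; "ee_pos": TCP position; "ee_rot": TCP orientation; "force": force on the tool from outside, world axes, zero at the start; "ft_torque": the same for the moment, N m; "opening": finger opening in m; "gripper_force": force on a finger pad.
Only numpy, scipy, OpenCV 4.12 (cv2) and the standard library are available. Lean on these libraries where they do the work, as an engineer would, in place of code of your own. Each camera call takes 0.05 s, during which the arm holds its last target. There are 200 camera calls.

## Task

Set up the half-light reading on the light-sensor bench: while the shutter is still closed, press the push head on top of the lamp right down to its stop to start the lamp and let it spring back up. Then slide the shutter by its upright knob against its spring until it is half open, with its pointer at the long middle line of the scale, and hold it steady there; never let it run to fully open. Finish while still holding the knob there, because the shutter springs shut if let go; do not touch the sensor on its post, and leave everything lying around the bench where it is.

Things in the scene. Friction and masses are not known exactly. Their poses are not given: they have to be found in the camera images.
- bench: Light bench: 310 mm aluminium rail bolted to the table, carrying a lamp, a shutter frame and a sensor. Origin on the table under the frame; z up, x along the rail from the lamp (x = -110 mm; house 80 x 64 mm, top 124 mm up) to the sensor (x = +95 mm), y along the shutter's travel. Frame: plate across the rail, y = -51 to +117 mm, 60 mm wide window at y = 0. Turned up to 26 degrees either way.
- half_mark (a point): Middle of the long black line that marks half travel, on the scale flange on top of the frame (138 mm above the table, at y = +30 mm, x = -4 mm of the bench). Shorter lines at y = 0 and 60 mm mark closed and fully open. The small dark pointer at the knob's foot, level with the knob's axis along y, reads against it.
- plunger_top (a point): Centre of the top face of the lamp's push head, a black mushroom head 30 mm in diameter on top of the lamp house, 156 mm above the table when up. It goes straight down 12 mm to its stop and springs back by itself.
- plunger (a joint): How far the push head is pressed, in m: 0 up, 0.012 at its stop. The spring needs about 3 N to start and 8 N at the stop.
- knob_mid (a point): Point on the axis of the shutter's knob, 165 mm above the table. The knob is a black upright post 14 mm in diameter (18 mm collar at its foot), from 142 to 186 mm above the table, 9.5 mm to +x of the bench origin; fixed on the steel shutter blade, it moves with it along the bench's y (y = 0 when closed). The frame beside it is at most 141 mm high.
- shutter (a joint): How far the shutter is slid open along the bench's +y, in m: 0 closed, 0.030 half travel, 0.060 fully open. A return spring pulls it shut: about 4 N at 0, 8.5 N at half travel, 13 N fully open (150 N/m).
- sensor: The light sensor: a black 32 x 10 x 32 mm holder with a small board on a thin steel post, at x = +95 mm on the rail; its top is 108 mm above the table. Origin on the table under it. Not to be touched.
- motor: Loose steel gear motor, 80 x 25 x 25 mm, lying beside the bench; origin under its middle.
- wheel: Loose rubber-tyred wheel lying flat, 66 mm across, 26 mm high; origin under its centre.
- tape: Loose roll of black tape lying flat, 64 mm across, 19 mm high; origin under its centre.
- bracket: Loose blue L-bracket, 64 x 24 mm foot and 40 mm high leg; origin under the middle of its foot.
- screwdriver: Screwdriver lying on the table to the right; origin under its middle.
- car: Half-built two-wheeled robot car, about 150 x 150 x 80 mm, parked at the left; origin under its middle.
- shutter_slide: The moving shutter: steel blade with the knob on top. Origin on the table under the closed window (it moves along with the blade), axes as the bench's.

How it is judged:
By the outcome, as a careful person would: the job done as asked, in the order asked, and still so for the second after the job is handed in, while the arm keeps its last pose, push and grip.
It also fails if it takes over 42 s, if anything falls off the work surface, if the arm or the gripper's body presses on something with over 40 N, if the wrist force passes 120 N, or if a joint passes its speed limit or range.

## Working session

There is one attempt and no reset: what is moved stays moved. The work goes in short steps, Python scripts to look and compute and a tool call to move; the robot and the scene stay as the last step left them, time stands still between calls to the robot, and variables do not carry over. Pictures are saved under pics/ and viewed, at most 10 in all, crops included, and the job is handed in when it is done.

Besides the shell and the picture viewer there is one more tool, called after ">>>" as name([rows], argument=value, ...), one row to a line, values as JSON. apply_moves: Moves the arm, as the interface text tells. Its arguments: {"type":"object","properties":{"motion":{"type":"array"},"grip":{"type":"number"}},"required":["motion"]}

```bash
mkdir -p pics; ls
python3 - <<'E'
from station import *
import cv2
o=get_obs();print({k:o[k] for k in('t','ee_pos','ee_rot','opening','force')})
for n in('top','side'):
    d=get_image(n);cv2.imwrite(f'pics/{n}0.png',d['img']);print(n,d['vfov'],d['cx'],d['cy'],d['R'],d['t'])
E
```

```text
pics
{'t': 0.0, 'ee_pos': array([ 0.22508301, -0.6092578 ,  0.30298199]), 'ee_rot': array([-3.09067090e+00, -5.52609926e-01,  5.66463757e-04]), 'opening': 0.08524071624347164, 'force': array([ 0.60409142, -0.46768167,  1.00696326])}
top 53.28400096162144 278.30903836566927 205.3372815554549 [[-3.40820691e-02 -9.99398260e-01 -6.44440086e-03]
 [-9.79087289e-01  3.46820513e-02 -2.00462554e-01]
 [ 2.00565433e-01 -5.22547663e-04 -9.79680169e-01]] [0.05122941 0.55975897 1.25616139]
side 50.586450762986544 285.7531053461537 208.42337685545104 [[-0.88918092 -0.45755441  0.00111888]
 [-0.28154342  0.54520195 -0.78961265]
 [ 0.36068073 -0.70242352 -0.6136046 ]] [0.49367606 0.26447746 1.12924276]
```

View pics/top0.png

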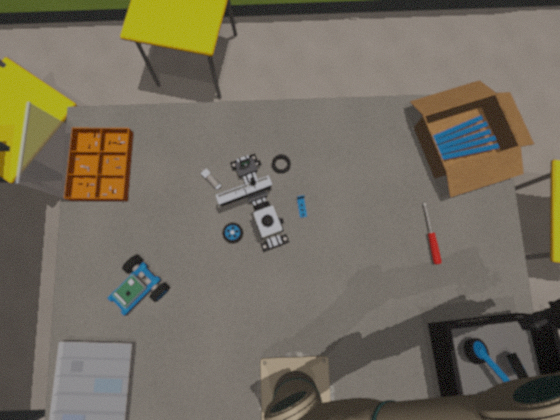

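View pics/side0.png

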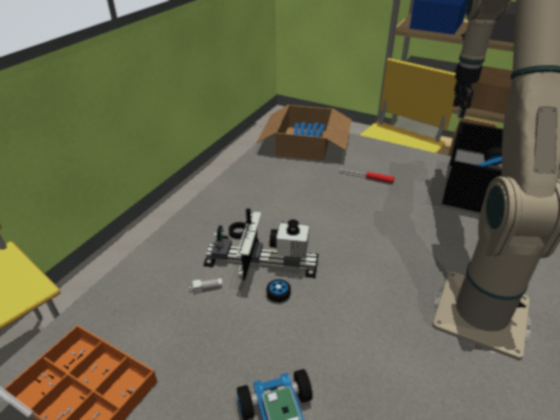

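The top view shows the bench with the lamp at (267,220), frame at about (245,190) and sensor at (245,163). In the side view the push head is at (293,227) and the knob at about (249,215). I'll zoom in on both.

Run:
```python
import cv2,numpy as np
a=cv2.imread('pics/top0.png')[150:255,205:305];b=cv2.imread('pics/side0.png')[195:300,200:330]
f=lambda i,s:cv2.resize(i,None,fx=s,fy=s,interpolation=cv2.INTER_CUBIC)
A=f(a,3.45*1);B=f(b,3.45)
cv2.imwrite('pics/zoom0.png',np.hstack([A,B]));print(A.shape,B.shape)
```

```text
(362, 345, 3) (362, 448, 3)
```

View pics/zoom0.png

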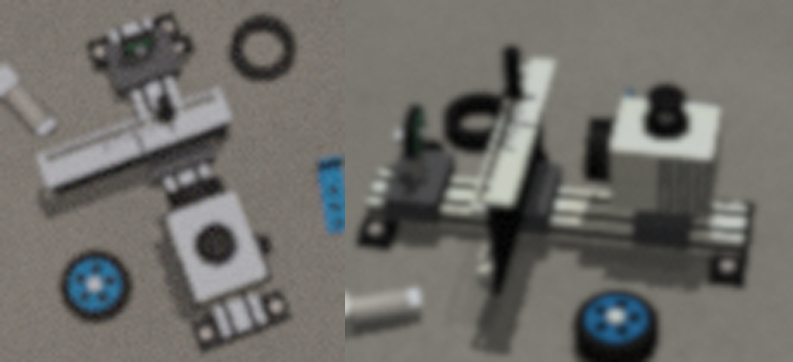

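The zoom shows the push head at top-view pixel ≈(267.3,220.4), with the knob on the far edge of the frame's white flange at ≈(251,180). Next I'll measure by masks and depth.

```bash
cat > h.py <<'E'
from station import *
import cv2,numpy as np
def cam(n):
    d=get_image(n);d['f']=210/np.tan(np.radians(d['vfov'])/2);return d
def ray(d,uv,z):
    "points where pixels' rays meet height z"
    uv=np.atleast_2d(np.asarray(uv,float));r=np.c_[(uv-[d['cx'],d['cy']])/d['f'],np.ones(len(uv))]@d['R']
    c=-d['R'].T@d['t'];return c+r*((z-c[2])/r[:,2])[:,None]
def cloud(d):
    v,u=np.mgrid[:420,:560];z=d['z_map'];p=np.dstack([(u-d['cx'])/d['f']*z,(v-d['cy'])/d['f']*z,z])-d['t']
    return p@d['R']
def pix(d,X):
    c=d['R']@np.asarray(X)+d['t'];return c[:2]/c[2]*d['f']+[d['cx'],d['cy']]
E
python3 - <<'E'
from h import *
for n in('top','side'):
    d=cam(n);P=cloud(d);g=d['img'].astype(int).sum(2)/3;ok=d['z_map']>0
    roi=np.zeros((420,560),bool)
    if n=='top':roi[150:255,205:305]=1
    else: roi[195:300,200:330]=1
    print(n,'table z',np.median(P[...,2][roi&ok]))
    for lo,hi,nm in((.118,.13,'roof'),(.131,.146,'flange'),(.148,.162,'head?'),(.163,.195,'knob?')):
        m=roi&ok&(P[...,2]>lo)&(P[...,2]<hi)
        if m.sum()<3:continue
        q=P[m];k,l,s,c=cv2.connectedComponentsWithStats(m.astype(np.uint8))
        for i in range(1,k):
            if s[i,4]<3:continue
            q=P[l==i];r=cv2.minAreaRect(q[:,:2].astype(np.float32)*1000)
            print(nm,s[i,4],'px',c[i].round(1),'mean',(q.mean(0)*1000).round(1),'rect',np.round(r[0],1),np.round(r[1],1),round(r[2],1),'grey',g[l==i].mean().round())
E
```

```text
top table z 0.0017510652304325897
roof 10 px [267.  177.2] mean [634.5  62.9 126.7] rect [634.6  63.2] [ 6.3 12. ] 5.2 grey 149.0
roof 16 px [259.8 179.6] mean [627.9  84.9 126.1] rect [626.8  85.1] [ 7.1 22.7] 20.5 grey 137.0
roof 4 px [249. 184.] mean [616.3 117.7 123. ] rect [616.5 116.8] [6.4 4.2] 65.2 grey 114.0
roof 22 px [238.5 187.4] mean [606.2 149.1 126. ] rect [606. 150.] [ 6.9 39.9] 12.7 grey 128.0
roof 3 px [247.  185.7] mean [611.  123.7 124.2] rect [610.9 123.8] [6.3 0.7] 65.1 grey 144.0
roof 18 px [225.4 192. ] mean [593.4 188.6 125.9] rect [593.9 188.4] [ 5.  29.4] 19.2 grey 130.0
roof 6 px [218.2 195.2] mean [584.2 210.1 126.9] rect [582.9 210.4] [3.2 9.9] 69.0 grey 144.0
roof 480 px [267.3 221. ] mean [501.7  65.9 123.6] rect [511.1  69.8] [100.6  70.1] 20.6 grey 159.0
flange 383 px [244.  191.1] mean [591.2 131.6 138.1] rect [594.8 132.2] [ 28.1 167.4] 19.1 grey 161.0
flange 3 px [261.7 221.3] mean [499.5  82.1 133.5] rect [499.7  81.9] [3.7 2.1] 47.5 grey 81.0
flange 17 px [270.3 224. ] mean [490.8  57.1 133. ] rect [490.3  58.1] [ 8.9 25.3] 32.0 grey 89.0
flange
[... 679 characters left out ...]
 126.8] 21.9 grey 111.0
roof 3 px [296.3 229. ] mean [493.5  58.5 129.8] rect [493.6  58.7] [1.3 8.5] 44.5 grey 17.0
roof 7 px [272.6 231.6] mean [551.1  85.8 118.9] rect [552.1  86.1] [7.5 8.6] 10.4 grey 30.0
flange 359 px [250.1 233.2] mean [589.9 135.9 137.7] rect [596.4 133.1] [ 32.2 170.3] 19.4 grey 171.0
flange 63 px [292.4 230.1] mean [499.1  70.8 133.2] rect [498.7  70.7] [35.  28.5] 28.9 grey 40.0
head? 21 px [248.2 219.1] mean [611.6 108.2 155.5] rect [610.2 108.4] [13.9  7.6] 43.6 grey 38.0
head? 83 px [292.6 223.1] mean [500.4  67.9 154.5] rect [500.7  65.8] [28.7 27.8] 55.0 grey 40.0
knob? 49 px [247.7 212.1] mean [613.  106.3 177.7] rect [614.3 105.3] [13.5 18. ] 28.5 grey 46.0
```

Bench yaw is ≈19.4°, the head is at (0.502, 0.066) and the knob at (0.614, 0.105). The tool's x axis is already nearly along bench x. I'll close the fingers and travel to above the head.

>>> apply_moves([
  [33,-35,0,0],
  [33,-35,0,0],
  [33,-35,0,0],
  [33,-35,0,0],
  [33,-35,0,0],
], grip=0)

```text
t: 0.7
ee_pos: [0.3198, -0.3866, 0.3039]
ee_rot: [3.093, 0.552, 0.0]
force: [1.2, 0.8, 0.4]
opening: 0.0123
gripper_force: 0.0
```

>>> apply_moves([
  [33,-35,0,0],
  [33,-35,0,0],
  [33,-35,0,0],
  [33,-35,0,0],
  [33,-35,0,0],
])

```text
t: 1.2
ee_pos: [0.414, -0.1653, 0.3041]
ee_rot: [3.092, 0.552, 0.001]
force: [1.1, -0.7, 0.3]
opening: -0.0
gripper_force: 0.0
```

```bash
cat >> h.py <<'E'
from scipy.spatial.transform import Rotation as Ro
def togo(x,y,z,yaw=19.4):
    "remaining tool-frame shift in mm, turn in deg, to a TCP target (tool down, tool x at yaw)"
    o=get_obs();R=Ro.from_rotvec(o['ee_rot']);M=R.as_matrix()
    a=np.degrees(np.arctan2(M[1,0],M[0,0]))
    print('t',round(o['t'],2),'pos',(o['ee_pos']*1000).round(1),'yaw',a.round(2),'zdir',M[:,2].round(3),'F',o['force'].round(1),'open',round(o['opening']*1000,1),'gf',o['gripper_force'])
    print('shift',(M.T@(np.array([x,y,z])-o['ee_pos'])*1000).round(1),'turn about tool z',(a-yaw).round(2))
E
python3 -c "
from h import *
togo(.502,.0657,.260)"
```

```text
t 1.2 pos [ 414.  -165.3  304.1] yaw 20.26 zdir [ 0.001 -0.    -1.   ] F [ 1.1 -0.7  0.3] open -0.0 gf 0.0
shift [ 162.5 -186.3   44.1] turn about tool z 0.86
```

>>> apply_moves([
  [32.5,-37,0,0],
  [32.5,-37,0,0],
  [32.5,-37,0,0],
  [32.5,-37,0,0],
  [32.5,-38,0,0.86],
])

```text
t: 1.7
ee_pos: [0.5019, 0.0655, 0.304]
ee_rot: [3.096, 0.529, 0.0]
force: [0.7, -0.4, -0.2]
opening: -0.0002
gripper_force: 0.0
```

>>> apply_moves([
  [0,0,20,0],
  [0,0,20,0],
  [0,0,15,0],
  [0,0,5,0],
  [0,0,0,0],
])

```text
t: 2.2
ee_pos: [0.5012, 0.0636, 0.2434]
ee_rot: [3.097, 0.529, -0.002]
force: [0.5, -0.5, 0.7]
opening: -0.0
gripper_force: 0.0
```

Run:
```python
from h import *
togo(.502,.0657,.229)
d=cam('side');e=cam('top')
f=lambda i,s:cv2.resize(i,None,fx=s,fy=s,interpolation=cv2.INTER_CUBIC)
cv2.imwrite('pics/press1.png',np.hstack([f(e['img'][150:255,205:305],3.45),f(d['img'][175:280,200:330],3.45)]))
```

```text
t 2.2 pos [501.2  63.6 243.4] yaw 19.4 zdir [-0.001 -0.    -1.   ] F [ 0.5 -0.5  0.7] open -0.0 gf 0.0
shift [ 1.4 -1.8 14.4] turn about tool z 0.0
```

View pics/press1.png

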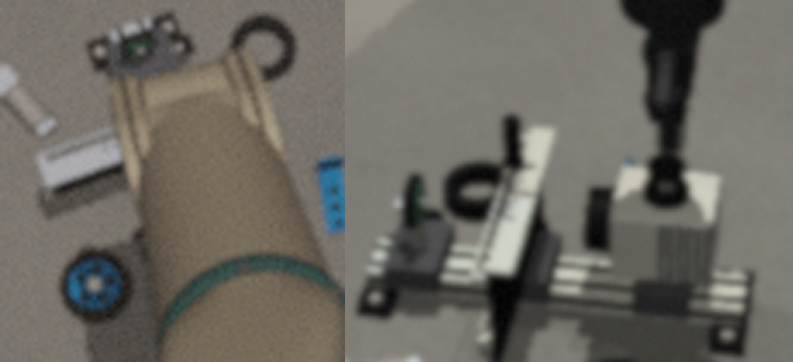

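The side view shows the closed fingertips centred just above the push head, near zoom (668,165). Pressing in steps.

>>> apply_moves([
  [1,-2,10,0],
  [0,0,5,0],
  [0,0,4,0],
  [0,0,4,0],
  [0,0,0,0],
])

```text
t: 2.8
ee_pos: [0.502, 0.0662, 0.2209]
ee_rot: [-3.096, -0.53, -0.001]
force: [-0.8, 0.9, 6.2]
opening: 0.0003
gripper_force: 2.9
```

>>> apply_moves([
  [0,0,2,0],
  [0,0,0,0],
])

```text
t: 3.0
ee_pos: [0.502, 0.0662, 0.2192]
ee_rot: [-3.096, -0.53, -0.001]
force: [-1.8, 0.5, 6.9]
opening: -0.0001
gripper_force: 3.2
```

>>> apply_moves([
  [0,0,1.5,0],
  [0,0,0,0],
])

```text
t: 3.2
ee_pos: [0.5019, 0.0662, 0.2179]
ee_rot: [-3.096, -0.53, -0.001]
force: [-1.5, 0.3, 6.9]
opening: 0.0
gripper_force: 3.5
```

>>> apply_moves([
  [0,0,1,0],
  [0,0,0,0],
])

```text
t: 3.4
ee_pos: [0.5019, 0.0662, 0.2169]
ee_rot: [-3.096, -0.53, -0.001]
force: [-0.3, 1.3, 7.2]
opening: 0.0001
gripper_force: 3.7
```

>>> apply_moves([
  [0,0,1,0],
  [0,0,0,0],
])

```text
t: 3.6
ee_pos: [0.502, 0.0662, 0.2166]
ee_rot: [-3.096, -0.53, -0.002]
force: [-3.3, 1.2, 13.4]
opening: -0.0002
gripper_force: 6.7
```

The force jumped to 13 N and the descent stalled. I'll push slightly further to confirm the stop, then lift.

>>> apply_moves([
  [0,0,0.7,0],
  [0,0,0,0],
  [0,0,0,0],
])

```text
t: 3.9
ee_pos: [0.5019, 0.0662, 0.2166]
ee_rot: [-3.096, -0.53, -0.002]
force: [-5.5, 0.2, 19.6]
opening: 0.0002
gripper_force: 9.7
```

>>> apply_moves([
  [0,0,-5,0],
  [0,0,-10,0],
  [0,0,-20,0],
  [0,0,-20,0],
  [0,0,-20,0],
])

```text
t: 4.4
ee_pos: [0.5015, 0.0656, 0.2904]
ee_rot: [3.096, 0.529, -0.001]
force: [-0.2, 0.5, -1.0]
opening: 0.0003
gripper_force: 0.0
```

Run:
```python
from h import *
togo(.614,.1045,.291)
d=cam('side');P=cloud(d);roi=np.zeros((420,560),bool);roi[200:245,280:306]=1
z=P[...,2];m=roi&(z>.13)&(z<.165)&(abs(P[...,0]-.502)<.02)&(abs(P[...,1]-.066)<.02)
print('head top z',np.percentile(z[m],[50,90]))
b=d['img'];f=lambda i,s:cv2.resize(i,None,fx=s,fy=s,interpolation=cv2.INTER_CUBIC)
cv2.imwrite('pics/after.png',f(b[195:300,200:330],4.5))
```

```text
t 4.4 pos [501.5  65.6 290.4] yaw 19.4 zdir [-0.001 -0.    -1.   ] F [-0.2  0.5 -1. ] open 0.3 gf 0.0
shift [119.    0.7  -0.7] turn about tool z -0.0
head top z [0.1495446  0.15649034]
```

View pics/after.png

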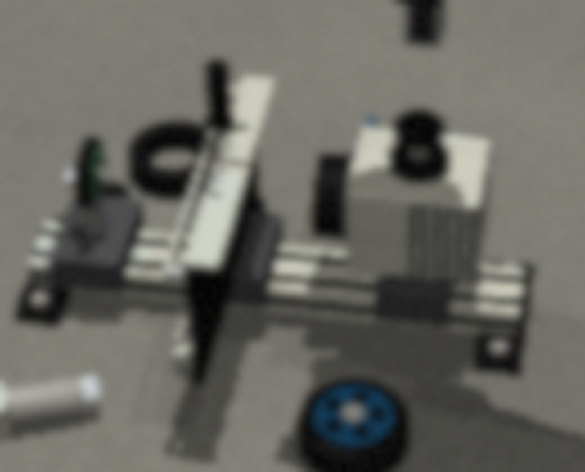

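The head is back up (top z ≈156 mm, zoom (420,130)), the shutter is still closed and the knob is at zoom (217,95). Next I'll move over the knob with the fingers opened along the travel direction.

>>> apply_moves([
  [30,0,0,0],
  [30,0,0,0],
  [30,0,0,0],
  [29,0.7,0,0],
  [0,0,0,0],
], grip=50)

```text
t: 4.95
ee_pos: [0.6171, 0.1061, 0.289]
ee_rot: [-3.096, -0.531, -0.004]
force: [-0.1, 0.3, -0.3]
opening: 0.05
gripper_force: 0.0
```

>>> apply_moves([
  [0,0,10,0],
  [0,0,10,0],
  [0,0,10,0],
  [0,0,5,0],
  [0,0,0,0],
])

```text
t: 5.45
ee_pos: [0.6134, 0.1045, 0.2536]
ee_rot: [3.097, 0.529, -0.004]
force: [0.0, 0.9, -0.0]
opening: 0.0499
gripper_force: 0.0
```

Run:
```python
from h import *
togo(.614,.1045,.223)
d=cam('side')
b=d['img'];f=lambda i,s:cv2.resize(i,None,fx=s,fy=s,interpolation=cv2.INTER_CUBIC)
cv2.imwrite('pics/knob1.png',f(b[160:265,190:320],4.5))
```

```text
t 5.45 pos [613.4 104.5 253.6] yaw 19.4 zdir [-0.002 -0.001 -1.   ] F [ 0.   0.9 -0. ] open 49.9 gf 0.0
shift [ 0.7  0.2 30.6] turn about tool z -0.0
```

View pics/knob1.png

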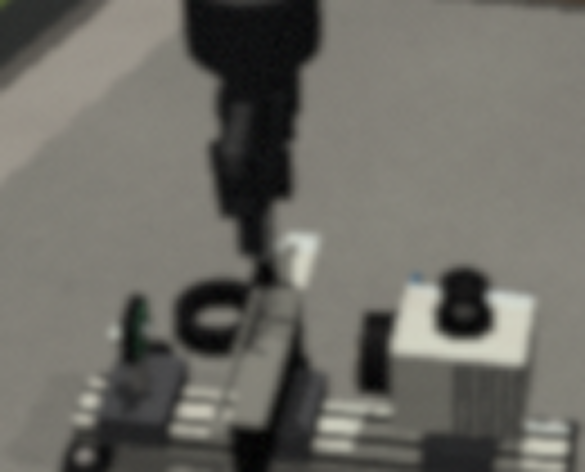

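The side view shows the fingers over the knob (zoom ≈(262,260)), in line with it and clear of everything else. I'll lower and then close.

>>> apply_moves([
  [0.5,0,10,0],
  [0,0,10,0],
  [0,0,7,0],
  [0,0,3,0],
  [0,0,0,0],
])

```text
t: 6.0
ee_pos: [0.6145, 0.1049, 0.224]
ee_rot: [3.097, 0.53, -0.002]
force: [0.3, 0.6, 0.3]
opening: 0.05
gripper_force: 0.0
```

>>> apply_moves([
  [0,0,0,0],
  [0,0,0,0],
  [0,0,0,0],
  [0,0,0,0],
  [0,0,0,0],
], grip=0)

```text
t: 6.5
ee_pos: [0.6154, 0.1039, 0.2253]
ee_rot: [3.096, 0.528, 0.002]
force: [0.2, -4.7, 3.8]
opening: 0.0125
gripper_force: 58.7
```

Run:
```python
from h import *
togo(.614-.030*np.sin(np.radians(19.4)),.1045+.030*np.cos(np.radians(19.4)),.223)
```

```text
t 6.5 pos [615.4 103.9 225.3] yaw 19.36 zdir [ 0.002 -0.001 -1.   ] F [ 0.2 -4.7  3.8] open 12.5 gf 58.69202874368057
shift [ -1.1 -31.    2.3] turn about tool z -0.04
```

Gripped at 59 N. Sliding toward half travel in tool −y; the first 24 mm go gently.

>>> apply_moves([
  [0,-4,0,0],
  [0,-5,0,0],
  [0,-5,0,0],
  [0,-5,0,0],
  [0,-5,0,0],
])

```text
t: 7.0
ee_pos: [0.6078, 0.1257, 0.2253]
ee_rot: [3.094, 0.527, 0.003]
force: [3.3, -7.3, 3.8]
opening: 0.012
gripper_force: 59.0
```

>>> apply_moves([
  [0,-2,0,0],
  [0,0,0,0],
  [0,0,0,0],
])

```text
t: 7.3
ee_pos: [0.6072, 0.1274, 0.2253]
ee_rot: [3.094, 0.527, 0.003]
force: [3.1, -6.6, 3.5]
opening: 0.0124
gripper_force: 59.0
```

Run:
```python
from h import *
a=np.radians(19.4);n=np.array([-np.sin(a),np.cos(a),0])
o=get_obs();p=o['ee_pos'];print('slid by TCP',(p-[.6154,.1039,.2253])@n*1000)
togo(*(np.array([.6154,.1039,.2253])+.03*n))
d=cam('side');e=cam('top')
h=np.array([.614,.1045,0])-.0135*np.array([np.cos(a),np.sin(a),0])+.03*n+[0,0,.138]
print('half mark px side',pix(d,h),'top',pix(e,h),'knob closed side',pix(d,[.614,.1045,.145]))
u,v=pix(d,h).round().astype(int);print(u,v)
f=lambda i,s:cv2.resize(i,None,fx=s,fy=s,interpolation=cv2.INTER_CUBIC)
cv2.imwrite('pics/half1.png',np.hstack([f(d['img'][v-40:v+40,u-33:u+33],6),f(e['img'][150:230,212:278],6)]))
```

```text
slid by TCP 24.92152342054799
t 7.3 pos [607.2 127.4 225.3] yaw 19.33 zdir [ 0.003 -0.003 -1.   ] F [ 3.1 -6.6  3.5] open 12.4 gf 58.96495072985999
shift [-0.1 -5.1 -0. ] turn about tool z -0.07
half mark px side [251.2530273  230.87323249] top [245.19690383 191.0213829 ] knob closed side [248.38136374 221.17175378]
251 231
```

View pics/half1.png

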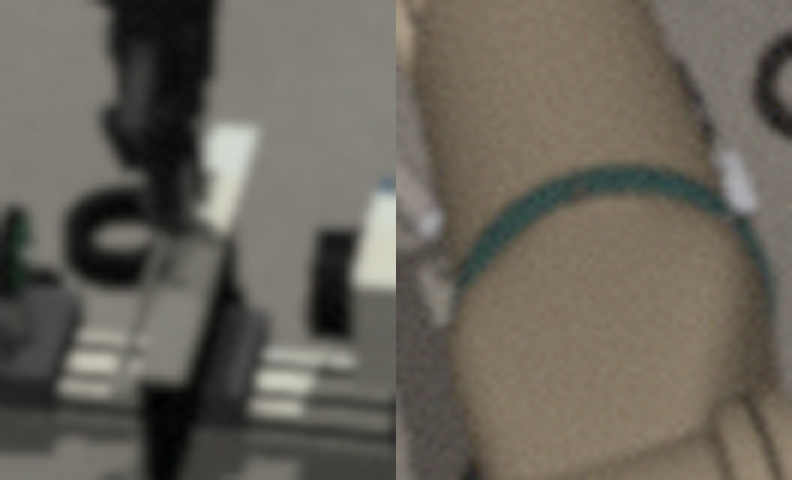

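The fingers hide the pointer in this view, but TCP travel is 24.9 mm and the 7.3 N spring force agrees with the expected ≈7.7 N. I'll finish the remaining 5.1 mm, plus a little for compliance.

>>> apply_moves([
  [0,-3,0,0],
  [0,-2.3,0,0],
  [0,0,0,0],
  [0,0,0,0],
  [0,0,0,0],
])

```text
t: 7.9
ee_pos: [0.6056, 0.132, 0.2253]
ee_rot: [3.094, 0.526, 0.004]
force: [2.6, -7.5, 3.3]
opening: 0.0122
gripper_force: 59.0
```

Run:
```python
from h import *
a=np.radians(19.4);n=np.array([-np.sin(a),np.cos(a),0]);ex=np.array([np.cos(a),np.sin(a),0])
F=[];S=[]
for i in range(8):
    d=cam('side');o=get_obs();F.append(o['force']);S.append(d['img'].astype(float));s=(o['ee_pos']-[.6154,.1039,.2253])@n*1000
print('slid',s,'F along -n',-np.mean(F,0)@n,np.std(F,0)); togo(*(np.array([.6154,.1039,.2253])+.03*n))
k0=.614*ex*0+np.array([.614,.1045,0])
for y in(0,.03,.06):print(y,'line',pix(d,k0-.0135*ex+y*n+[0,0,.138]),'pointer',pix(d,k0-.008*ex+y*n+[0,0,.142]),)
im=np.mean(S,0)[200:250,225:275]
im=cv2.resize(np.clip((im-20)*1.6,0,255).astype(np.uint8),None,fx=12,fy=12,interpolation=cv2.INTER_CUBIC)
cv2.imwrite('pics/half2.png',im)
```

```text
slid 29.71173701555448 F along -n 8.056129519150833 [0.37446374 0.47212656 0.43370706]
t 8.3 pos [605.7 132.  225.3] yaw 19.3 zdir [ 0.003 -0.003 -1.   ] F [ 3.4 -6.7  2.5] open 12.4 gf 58.986621864605695
shift [-0.2 -0.3  0. ] turn about tool z -0.1
0 line [253.45744344 223.62869871] pointer [251.37247414 222.2988032 ]
0.03 line [251.2530273  230.87323249] pointer [249.1225546  229.52816266]
0.06 line [248.95817795 238.4149635 ] pointer [246.78018434 237.05458142]
```

View pics/half2.png

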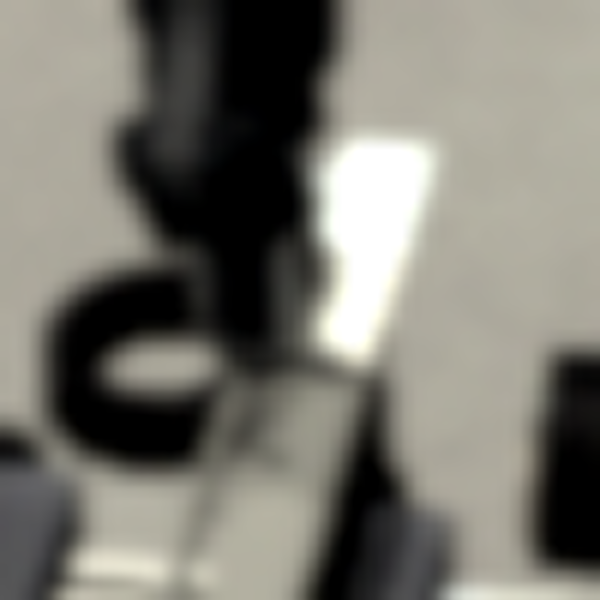

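The long half line shows as a dark streak at zoom ≈(320,362), as predicted (315,370). It runs straight into the dark foot and pointer region at ≈(270,355), and the 60 mm line lies beyond at (265,445). TCP travel is 29.7 mm and the force is 8.1 N, so a 0.3 mm nudge remains before a steady hold.

>>> apply_moves([
  [0,-0.3,0,0],
  [0,0,0,0],
  [0,0,0,0],
  [0,0,0,0],
  [0,0,0,0],
])

```text
t: 8.8
ee_pos: [0.6056, 0.132, 0.2253]
ee_rot: [3.094, 0.526, 0.004]
force: [2.7, -8.8, 3.2]
opening: 0.0123
gripper_force: 59.0
```

Run:
```python
from h import *
a=np.radians(19.4);n=np.array([-np.sin(a),np.cos(a),0])
o=get_obs();s=(o['ee_pos']-[.6154,.1039,.2253])@n*1000
print(s,o['gripper_force'],np.abs(o['qd']).max())
if 29<s<31: print(job_done())
```

```text
29.79918760957561 59.00132122216746 0.0009521635555696944
the job is handed in; nothing more can be done
None
```

I pressed the lamp's push head to its stop and it sprang back up. The shutter is now held at half travel: the gripper moved 29.8 mm and the pointer looks in line with the long mark, though the fingers partly hide it. The job was handed in at about 9 s.

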